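# Put three spectacle frames back on their own job boards

## Task

The three wooden spectacle frames have been mixed up: each lies on a board of the wrong colour. Park one of them on the empty cork board to make room, then move all three to the board whose border matches their colour, each lying flat, centred on its board and lined up along it. Set each frame down gently instead of dropping it, and do not disturb the amber bottle, the file or the wax jar.

Things in the scene. Friction and masses are not known exactly. Their poses are not given: they have to be found in the camera images.
- red_frame: Loose spectacle frame front, deep red stained wood: two eight-sided rims, 141 (y) x 48 (x) x 10 mm, lying flat, about 35 g. Origin: underside, middle of the bridge; z up. Rim bars 6 mm wide. Lens openings span 12 to 56 mm either side in y, 36 mm in x: pinch the bridge from above along y, one finger in each opening (24 mm wide, faces flat over 20 mm in x); open the fingers to 45-50 mm only.
- blue_frame: Loose spectacle frame front, blue stained wood: two eight-sided rims, 141 (y) x 48 (x) x 10 mm, lying flat, about 35 g. Origin: underside, middle of the bridge; z up. Rim bars 6 mm wide. Lens openings span 12 to 56 mm either side in y, 36 mm in x: pinch the bridge from above along y, one finger in each opening (24 mm wide, faces flat over 20 mm in x); open the fingers to 45-50 mm only.
- pale_frame: Loose spectacle frame front, natural pale wood: two eight-sided rims, 141 (y) x 48 (x) x 10 mm, lying flat, about 35 g. Origin: underside, middle of the bridge; z up. Rim bars 6 mm wide. Lens openings span 12 to 56 mm either side in y, 36 mm in x: pinch the bridge from above along y, one finger in each opening (24 mm wide, faces flat over 20 mm in x); open the fingers to 45-50 mm only.
- red_board: Flat fixed job board, 90 x 160 x 6 mm, with a deep red border 14 mm wide round a grey felt centre. Origin: centre of its underside on the bench (its top is 6 mm higher); y along the 160 mm length (within 0.25 rad of world y, the frame on it within 0.4), z up. Home of the red frame; the pale frame lies on it at the start.
- blue_board: Flat fixed job board, 90 x 160 x 6 mm, with a blue border 14 mm wide round a grey felt centre. Origin: centre of its underside on the bench (its top is 6 mm higher); y along the 160 mm length (within 0.25 rad of world y, the frame on it within 0.4), z up. Home of the blue frame; the red frame lies on it at the start.
- pale_board: Flat fixed job board, 90 x 160 x 6 mm, with a pale wood border 14 mm wide round a grey felt centre. Origin: centre of its underside on the bench (its top is 6 mm higher); y along the 160 mm length (within 0.25 rad of world y, the frame on it within 0.4), z up. Home of the pale frame; the blue frame lies on it at the start.
- spare_board: Flat fixed board of plain brown cork, 90 x 160 x 6 mm, without a coloured border; empty at the start: the free spot. Origin: centre of its underside; y along its 160 mm length (within 0.25 rad of world y), z up.
- amber_bottle: Small amber bottle with a black cap, 32 mm across, 65 mm tall, loose, standing between the boards; to be left alone. Origin: centre of its underside.
- file: Thin hand file with a dark wooden handle, 160 mm long, 12 mm high, lying along x between two boards, loose; to be left alone. Origin: on the bench, where handle (to -x, 75 mm) and blade (to +x, 85 mm) meet.
- wax_jar: White wax jar with a green lid, 54 mm across, 50 mm tall, loose, standing beyond the boards; to be left alone. Origin: centre of its underside.
Not all that is in view belongs to the job. Leave any green or turquoise look-alike of the red_board alone.

How it is judged:
On the way:
1. one of the frames is laid on the cork board and let go (((horizontal distance between red_frame and spare_board below 0.05 m and z of red_frame in the frame of spare_board between 0.003 and 0.01 m and contact force between red_frame and the fingers below 0.05 N and linear speed of red_frame below 0.02 m/s and angular speed of red_frame below 0.2 rad/s and angle between red_frame's own z axis and vertical below 0.1 rad) or (horizontal distance between blue_frame and spare_board below 0.05 m and z of blue_frame in the frame of spare_board between 0.003 and 0.01 m and contact force between blue_frame and the fingers below 0.05 N and linear speed of blue_frame below 0.02 m/s and angular speed of blue_frame below 0.2 rad/s and angle between blue_frame's own z axis and vertical below 0.1 rad) or (horizontal distance between pale_frame and spare_board below 0.05 m and z of pale_frame in the frame of spare_board between 0.003 and 0.01 m and contact force between pale_frame and the fingers below 0.05 N and linear speed of pale_frame below 0.02 m/s and angular speed of pale_frame below 0.2 rad/s and angle between pale_frame's own z axis and vertical below 0.1 rad))), for 0.2 s.
At the end, for the whole second after the job is handed in: Each frame lies flat (within 0.1 rad), released and at rest on the board of its own colour, its bridge within 15 mm of the board's centre and its length along the board's length within 0.25 rad (either way round) (horizontal distance between red_frame and red_board below 0.015 m and z of red_frame in the frame of red_board between 0.003 and 0.01 m and angle between the y axis of red_frame and the y axis of red_board, either way round below 0.25 rad and contact force between each of red_frame, blue_frame, pale_frame and the fingers below 0.05 N and linear speed of each of red_frame, blue_frame, pale_frame below 0.02 m/s and angular speed of each of red_frame, blue_frame, pale_frame below 0.2 rad/s and angle between each of red_frame, blue_frame, pale_frame's own z axis and vertical below 0.1 rad and horizontal distance between blue_frame and blue_board below 0.015 m and z of blue_frame in the frame of blue_board between 0.003 and 0.01 m and angle between the y axis of blue_frame and the y axis of blue_board, either way round below 0.25 rad and horizontal distance between pale_frame and pale_board below 0.015 m and z of pale_frame in the frame of pale_board between 0.003 and 0.01 m and angle between the y axis of pale_frame and the y axis of pale_board, either way round below 0.25 rad); the robot touches nothing.
It fails at once if the amber bottle was shifted by more than 20 mm or knocked over (distance of amber_bottle from where it was at the start of the episode above 0.02 m or angle between amber_bottle's own z axis and vertical above 0.5 rad).
It fails at once if the file was shifted by more than 20 mm or knocked over (distance of file from where it was at the start of the episode above 0.02 m or angle between file's own z axis and vertical above 0.5 rad).
It fails at once if the wax jar was shifted by more than 20 mm or knocked over (distance of wax_jar from where it was at the start of the episode above 0.02 m or angle between wax_jar's own z axis and vertical above 0.5 rad).
It fails at once if a frame was dropped or thrown (in the air more than about 30 mm above the boards with no finger on it) ((height (world z) of red_frame above 0.036 m and contact force between red_frame and the fingers below 0.01 N) or (height (world z) of blue_frame above 0.036 m and contact force between blue_frame and the fingers below 0.01 N) or (height (world z) of pale_frame above 0.036 m and contact force between pale_frame and the fingers below 0.01 N)).
It also fails if it takes over 141 s, if anything falls off the work surface, if the arm or the gripper's body presses on something with over 40 N, if the wrist force passes 120 N, or if a joint passes its speed limit or range.

## Robot

A 6-joint arm with a two-finger parallel gripper is mounted at the origin on the work surface. World frame = base frame: x ahead of the robot, y to its left, z up, the work surface at z = 0. Lengths are in m, angles in rad, forces in N, time in s.
With the tool pointing down it reaches from about 0.325 to 0.875 m from the base axis. Payload 4.4 kg.
Tool frame: the origin (TCP) lies between the finger pads; the fingertips stand 17 mm ahead of it and the grasp point (between the pads) lies 2 mm behind it; z points along the fingers, y is the line along which they close (so a half turn about z gives the same grasp; the last joint's range is limited). The gripper opens to 85 mm and grips with 20 to 120 N. Pads are 22 mm wide; open, the fingers measure 114 mm over their backs; the gripper's body (76 mm by 85 mm) begins 54 mm behind the grasp point. The pads swing forward as they close: fully open they stand 13 mm farther back than shut.
Start: joints at [1.002, 0.207, 1.542, -0, 1.393, -0.15], TCP at [0.234, 0.525, 0.248] pointing down, gripper open.
Joint ranges: [-2.73, 2.73], [-0.86, 2.22], [0.23, 2.46], [-1.11, 4.25], [0.08, 2.63], [-2.82, 2.82]. Speed limits (rad/s): [2.79, 2.79, 3.14, 3.14, 3.14, 3.14].

## Interface

Orientations are given as a rotation vector (axis times angle).
In Python, from plant import get_obs, snapshot, camera_model, sign_off gives the robot as it stands.
- The arm moves only by the shell command python3 -m handwheel 'ROWS'. ROWS is JSON, a list of rows, each an object with "gripper": the opening, from 0 (shut) to 1 (fully open); "translation": the shift along the tool's x, y, z in m, a list of three; "twist": the turn about the tool's z in rad. A call has exactly 5 rows; each row shifts and turns the commanded pose from where the row before left it, along the tool's axes as they then stand; what a row does not reach is not made up. A row lasts 1/8 s, in which the tool goes at most 62.5 mm and 10.7 degrees, less where a joint would pass 70% of its speed; a pose out of reach is approached as far as the arm can. A call with a gripper value outside its range is refused whole. The fingers move at their own pace and stop on an object; the grip force is fixed at half the most. Time passes only in rows, so rows that do not move let the fingers close, or fill a call up. It gives the time, the measured TCP pose, the force, the opening and the grip force at its end, in the units of the state.
- get_obs(): the state, without advancing time (a new reading comes with each control period).
- snapshot(name): name is "scene" or "top"; returns the picture (480x640x3 uint8, red, green, blue); there is no depth.
- camera_model(name): a dict with "mtx" (3x3 intrinsics, pixels), "extrinsics" (4x4, takes a point from world to camera coordinates). Camera axes: x right, y up, looking along -z (the intrinsics and any distortion apply to the point x, -y, -z); pixel columns grow to the right and rows downward; lengths in m; the calibration is good to about 2 mm. A picture is of the moment at which its call begins. camera_model takes no time and is no camera call.
- sign_off(): hands the job in; it is judged then, once.
The state is a dict: "t": time; "joint_pos": joint angles; "dq": joint speeds; "joint_efforts": joint torques, N m; "tcp_pos": TCP position; "orientation": TCP orientation; "force": force on the tool from outside, world axes, zero at the start; "wrist_torque": the same for the moment, N m; "grip_width": finger opening in m; "grasp_force": force on a finger pad.
Only numpy, scipy, OpenCV 4.12 (cv2) and the standard library are available. Lean on these libraries where they do the work, as an engineer would, in place of code of your own. Each camera call takes 0.05 s, during which the arm holds its last target. There are 200 camera calls.

## Working session

There is one attempt and no reset: what is moved stays moved. The work goes in short steps, Python scripts to look and compute and a shell command to move; the robot and the scene stay as the last step left them, time stands still between calls to the robot, and variables do not carry over. Pictures are saved under pics/ and viewed, at most 14 in all, crops included, and the job is handed in when it is done.

```bash
ls; mkdir -p pics
python3 - <<'E'
from plant import *
import cv2
o=get_obs();print({k:o[k] for k in('t','tcp_pos','orientation','grip_width','force')})
for n in('top','scene'):
    cv2.imwrite(f'pics/{n}0.png',cv2.cvtColor(snapshot(n),cv2.COLOR_RGB2BGR));print({k:v for k,v in camera_model(n).items()})
E
```

```text
pics
{'t': 0.0, 'tcp_pos': array([0.23344898, 0.52467483, 0.24711104]), 'orientation': array([-0.65287641, -3.07217548,  0.00339595]), 'grip_width': 0.08537344151117925, 'force': array([-0.64532273, -0.48207882, -0.20535591])}
{'mtx': array([[522.87717233,   0.        , 324.04714794],
       [  0.        , 522.87717233, 250.00693101],
       [  0.        ,   0.        ,   1.        ]]), 'extrinsics': array([[-1.20301166e-02, -9.99927365e-01, -7.35655108e-04,
        -2.98352769e-04],
       [ 9.94456280e-01, -1.20411455e-02,  1.04459172e-01,
        -4.68616907e-01],
       [-1.04460443e-01,  5.25079173e-04,  9.94528904e-01,
        -1.40897048e+00],
       [ 0.00000000e+00,  0.00000000e+00,  0.00000000e+00,
         1.00000000e+00]])}
{'mtx': array([[515.39449128,   0.        , 319.16393978],
       [  0.        , 515.39449128, 241.88427192],
       [  0.        ,   0.        ,   1.        ]]), 'extrinsics': array([[-0.73166222,  0.68153485,  0.01344031,  0.34228798],
       [-0.54649323, -0.59824538,  0.58604404,  0.20903619],
       [ 0.40745004,  0.42144124,  0.81016773, -1.36695337],
       [ 0.        ,  0.        ,  0.        ,  1.        ]])}
```

View pics/top0.png

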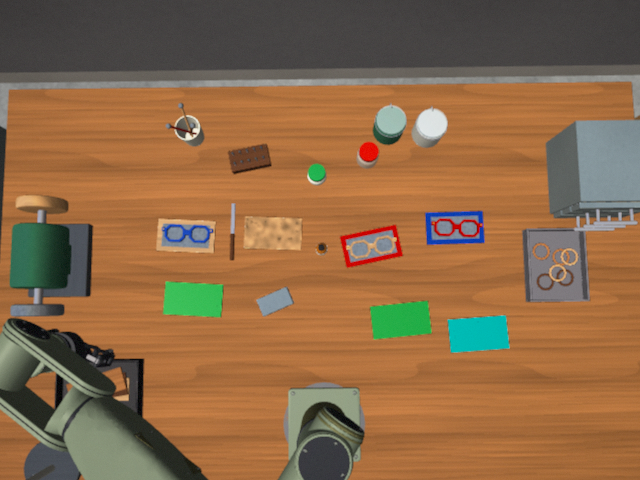

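View pics/scene0.png

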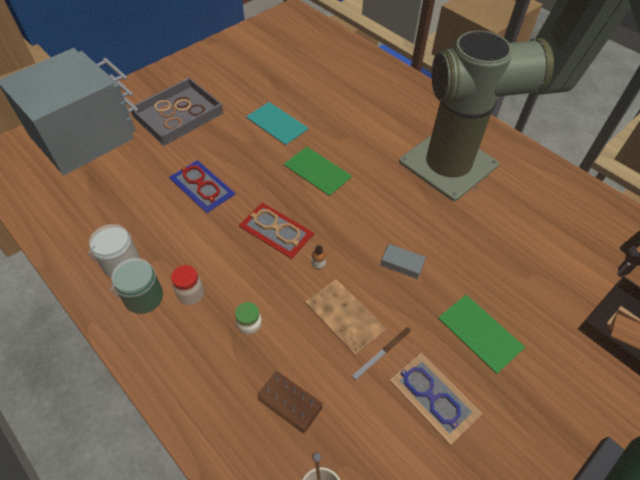

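Top view: blue frame on the pale board (186,235), empty cork board (273,233), pale frame on the red board (371,245), red frame on the blue board (455,227), bottle (321,248), file (233,232), wax jar (316,174, green lid).

Possible mix-ups:
- For the boards: green sheets (193,299) and (400,320), and a turquoise sheet (478,334).
- For the frames: wooden rings in the tray (555,265).
- For the wax jar: a red-lidded jar (368,154).

I choose the bordered boards with spectacle frames on them, and check this with a close crop.

```bash
cat > h.py <<'E'
import numpy as np, cv2
from plant import *
def ray(n,uv,z):
    c=camera_model(n);R,t=c['extrinsics'][:3,:3],c['extrinsics'][:3,3]
    u=np.atleast_2d(uv).astype(float);p=np.c_[u,np.ones(len(u))]@np.linalg.inv(c['mtx']).T
    d=(p*[1,-1,-1])@R; o=-R.T@t
    return (o+d*((z-o[2])/d[:,2])[:,None])[:,:2]
def proj(n,P):
    c=camera_model(n);q=(np.atleast_2d(P)@c['extrinsics'][:3,:3].T+c['extrinsics'][:3,3])*[1,-1,-1]
    q=q@c['mtx'].T;return q[:,:2]/q[:,2:]
def rect(pts):
    """centre, long, short (mm), yaw of the long side from world y"""
    (c,(w,h),_)=r=cv2.minAreaRect((pts*1000).astype(np.float32));b=cv2.boxPoints(r)
    e=max(b[1]-b[0],b[2]-b[1],key=np.linalg.norm);e=e*np.sign(e[1])
    return np.round(c,1),round(max(w,h),1),round(min(w,h),1),round(float(np.arctan2(-e[0],e[1])),3)
def mask(img,lo,hi,box):
    hsv=cv2.cvtColor(img,cv2.COLOR_RGB2HSV);m=cv2.inRange(hsv,lo,hi) if lo[0]<=hi[0] else cv2.inRange(hsv,(0,)+lo[1:],hi)|cv2.inRange(hsv,lo,(180,)+hi[1:])
    k=np.zeros_like(m);x0,y0,x1,y1=box;k[y0:y1,x0:x1]=255;return m&k
E
python3 - <<'E'
import cv2,numpy as np
a=cv2.imread('pics/top0.png');b=cv2.imread('pics/scene0.png')
A=cv2.resize(a[195:275,145:305],(800,400),interpolation=cv2.INTER_CUBIC);A=A
B=cv2.resize(a[195:275,325:485],(800,400),interpolation=cv2.INTER_CUBIC)
cv2.imwrite('pics/crop0.png',cv2.resize(np.vstack([A,B]),(600,600)) if 0 else cv2.resize(np.vstack([A,B]),(600,600)))
hsv=cv2.cvtColor(a,cv2.COLOR_BGR2HSV)
for n,p in dict(table=(150,270),paleborder=(160,235),paleb2=(186,250),felt=(172,226),felt2=(350,250),paleframe=(371,236),cork=(260,240),redb=(350,262),blueframe=(186,243),bb=(430,240),redf=(455,232)).items(): print(n,hsv[p[1]-1:p[1]+2,p[0]-1:p[0]+2].reshape(-1,3)[::4].tolist())
E
```

```text
table [[13, 162, 164], [13, 164, 166], [14, 172, 165]]
paleborder [[16, 115, 223], [16, 114, 229], [15, 96, 210]]
paleb2 [[15, 117, 213], [15, 119, 217], [15, 128, 202]]
felt [[111, 219, 179], [112, 174, 157], [109, 65, 133]]
felt2 [[15, 90, 190], [15, 101, 185], [16, 113, 201]]
paleframe [[127, 23, 142], [105, 38, 148], [108, 41, 150]]
cork [[15, 133, 198], [15, 130, 196], [15, 130, 196]]
redb [[1, 243, 206], [179, 185, 193], [1, 255, 203]]
blueframe [[105, 39, 157], [106, 39, 157], [108, 39, 155]]
bb [[110, 239, 179], [112, 232, 178], [110, 242, 177]]
redf [[178, 136, 172], [106, 41, 151], [108, 40, 154]]
```

View pics/crop0.png

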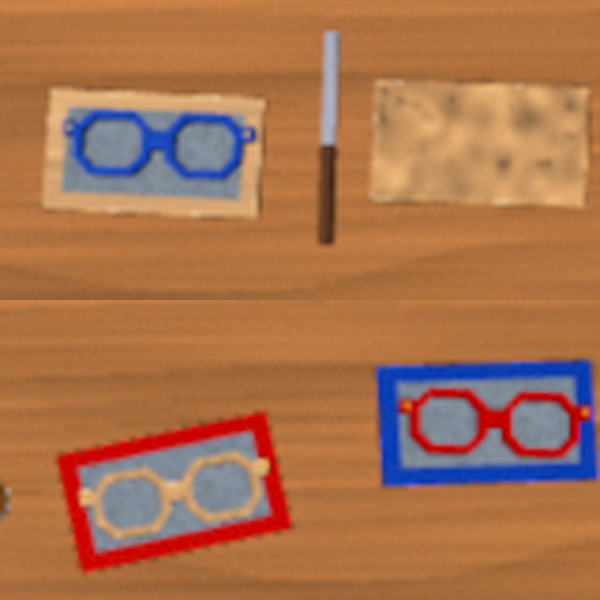

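The crop confirms that the blue frame is on the pale border (left), the cork board is empty, the pale frame is on the red border, and the red frame is on the blue border. The file lies between the pale and cork boards.

```bash
cat > meas.py <<'E'
from h import *
def big(m):
    n,l,s,_=cv2.connectedComponentsWithStats(m);return (l==1+np.argmax(s[1:,4])).astype(np.uint8)*255
def pts(m):  # hull pixels incl. half pixel borders
    c=np.vstack(cv2.findContours(m,cv2.RETR_EXTERNAL,cv2.CHAIN_APPROX_NONE)[0])[:,0].astype(float)
    return c
PALE=((8,50,165),(22,148,255));BLUE=((105,150,80),(122,255,255));RED=((172,140,80),(5,255,255))
def board(img,n,col,box):
    m=big(mask(img,*col,box)); m=cv2.morphologyEx(m,cv2.MORPH_OPEN,np.ones((3,3))); return rect(ray(n,pts(m),0.006))
def frame(img,n,col,box):
    m=big(mask(img,*col,box)); 
    return rect(ray(n,pts(m),0.014))
if __name__=='__main__':
    im=snapshot('top')
    print('paleB',board(im,'top',PALE,(150,205,222,265)));print('cork',board(im,'top',((8,40,90),(25,148,255)),(238,205,308,262)))
    print('redB',board(im,'top',RED,(330,215,412,275)));print('blueB',board(im,'top',BLUE,(418,200,492,252)))
    print('blueF',frame(im,'top',BLUE,(150,205,222,265)));print('paleF',frame(im,'top',PALE,(347,232,396,260)))
    print('redF',frame(im,'top',RED,(418,200,492,252)))
    for nme,p in dict(jar=(316,173,.05),bottle=(321,248,.06),file_m=(233,232,.01),filetop=(234,205,.01),fileend=(232,259,.01)).items(): print(nme,ray('top',p[:2],p[2]).round(3))
E
python3 meas.py
```

```text
paleB (array([516.3, 380.2]), 161.5, 92.1, -0.058)
cork (array([520.6, 137.3]), 160.7, 90.8, -0.044)
redB (array([ 480.9, -136.2]), 158.7, 88.7, 0.197)
blueB (array([ 529.7, -370.2]), 157.1, 86.9, 0.019)
blueF (array([520.8, 376.5]), 127.9, 45.5, -0.048)
paleF (array([ 477.8, -137.7]), 136.9, 48.4, 0.165)
redF (array([ 528. , -376.8]), 130.3, 46.1, -0.052)
jar [[0.678 0.014]]
bottle [[0.47  0.002]]
file_m [[0.524 0.247]]
filetop [[0.6   0.244]]
fileend [[0.448 0.249]]
```

```bash
cat > holes.py <<'E'
from meas import *
def holes(img,n,col,box,S=6):
    """lens openings of a frame -> bridge (mm), yaw, spacing (must be ~68)"""
    x0,y0,x1,y1=box;big_=cv2.resize(img[y0:y1,x0:x1],None,fx=S,fy=S,interpolation=cv2.INTER_CUBIC)
    m=mask(big_,*col,(0,0)+big_.shape[1::-1])
    cs,h=cv2.findContours(m,cv2.RETR_CCOMP,cv2.CHAIN_APPROX_NONE)
    hs=sorted([c for c,k in zip(cs,h[0]) if k[3]>=0],key=cv2.contourArea)
    out=[]
    H=[c for c in hs if cv2.contourArea(c)<0.25*m.size/1][-4:]
    for c in H:
        M=cv2.moments(c)
        if M['m00']<40*S*S: continue
        uv=np.array([M['m10']/M['m00'],M['m01']/M['m00']]);uv=(uv+.5)/S-.5+[x0,y0]
        out.append((ray(n,uv,0.014)[0]*1000,round(M['m00']/S/S)))
    return out
def bridge(hs):
    a,b=sorted([h[0] for h in hs],key=lambda p:p[1])[:2];d=b-a
    return ((a+b)/2).round(1),'yaw',round(float(np.arctan2(-d[0],d[1])),3),'sp',round(float(np.linalg.norm(d)),1)
def loose(c):
    return c
B=((105,90,80),(122,255,255));R=((165,85,80),(10,255,255));P=((8,60,150),(25,255,255))
def centred(n,p,r=(32,20)):
    u,v=proj(n,[p])[0].astype(int);return (u-r[0],v-r[1],u+r[0],v+r[1])
E
python3 - <<'E'
from holes import *
F=dict(blue=(B,[.521,.376,.014]),pale=(P,[.478,-.138,.014]),red=(R,[.528,-.377,.014]))
for n in('top','scene'):
    im=snapshot(n)
    for k,(c,p) in F.items():
        h=holes(im,n,c,centred(n,p,(27,17) if n=='top' else (36,36)))
        print(n,k,[(x.round(1).tolist(),a) for x,a in h]); 
        if len(h)==2: print('  ',bridge(h))
E
```

```text
top blue [([519.8, 340.3], 158), ([523.1, 408.1], 161)]
   (array([521.5, 374.2]), 'yaw', -0.049, 'sp', 67.9)
top pale [([482.9, -170.9], 178), ([471.8, -103.9], 182)]
   (array([ 477.4, -137.4]), 'yaw', 0.163, 'sp', 68.0)
top red [([530.2, -340.0], 163), ([526.7, -407.8], 166)]
   (array([ 528.5, -373.9]), 'yaw', -0.052, 'sp', 67.9)
scene blue []
scene pale [([481.6, -172.7], 222), ([470.5, -105.4], 232)]
   (array([ 476.1, -139.1]), 'yaw', 0.163, 'sp', 68.2)
scene red [([527.1, -406.5], 121), ([530.8, -338.9], 133)]
   (array([ 529. , -372.7]), 'yaw', -0.055, 'sp', 67.7)
```

```bash
cat > go.py <<'E'
import sys;from h import *;from scipy.spatial.transform import Rotation as Ro
def go(x,y,z,yaw):
    o=get_obs();R=Ro.from_rotvec(o['orientation']).as_matrix();p=o['tcp_pos']
    cur=np.arctan2(-R[0,1],R[1,1]);d=R.T@(np.array([x,y,z])/1000-p)
    print('t %.2f'%o['t'],'tcp',(p*1000).round(1),'yaw %.3f'%cur,'tilt %.3f'%np.arccos(-R[2,2]),'q6 %.2f'%o['joint_pos'][5],'w %.1f'%(o['grip_width']*1000),'F',round(float(o['grasp_force']),1))
    print('tool shift',d.round(4),'twist %.3f'%-(yaw-cur))
go(*map(float,sys.argv[1:]))
E
python3 go.py 477.2 -138 150 .163
```

```text
t 0.25 tcp [233.6 525.  247.7] yaw -0.419 tilt 0.001 q6 -0.15 w 85.1 F 0.0
tool shift [-0.4922 -0.5066  0.0982] twist -0.582
```

```bash
R='' ; python3 -m handwheel '[{"gripper":0.55,"translation":[-0.041,-0.042,0.008],"twist":0},{"gripper":0.55,"translation":[-0.041,-0.042,0.008],"twist":0},{"gripper":0.55,"translation":[-0.041,-0.042,0.008],"twist":0},{"gripper":0.55,"translation":[-0.041,-0.042,0.008],"twist":0},{"gripper":0.55,"translation":[-0.041,-0.042,0.008],"twist":0}]'
python3 go.py 477.2 -138 150 .163
```

```text
t: 0.88
tcp_pos: [0.3361, 0.2484, 0.2082]
orientation: [0.652, 3.072, 0.001]
force: [0.1, -0.2, -0.2]
grip_width: 0.0469
grasp_force: 0.0
t 0.88 tcp [336.1 248.4 208.2] yaw -0.418 tilt 0.001 q6 -0.72 w 46.9 F 0.0
tool shift [-0.2858 -0.2959  0.0583] twist -0.581
```

```bash
python3 -m handwheel '[{"gripper":0.55,"translation":[-0.041,-0.042,0.008],"twist":0},{"gripper":0.55,"translation":[-0.041,-0.042,0.008],"twist":0},{"gripper":0.55,"translation":[-0.041,-0.042,0.008],"twist":0},{"gripper":0.55,"translation":[-0.041,-0.042,0.008],"twist":0},{"gripper":0.55,"translation":[-0.041,-0.042,0.008],"twist":0}]'
python3 -m handwheel '[{"gripper":0.55,"translation":[-0.041,-0.042,0.008],"twist":0},{"gripper":0.55,"translation":[-0.040,-0.043,0.010],"twist":0},{"gripper":0.55,"translation":[0,0,0],"twist":-0.16},{"gripper":0.55,"translation":[0,0,0],"twist":-0.16},{"gripper":0.55,"translation":[0,0,0],"twist":-0.16}]'
python3 -m handwheel '[{"gripper":0.55,"translation":[0,0,0.02],"twist":-0.10},{"gripper":0.55,"translation":[0,0,0.02],"twist":0},{"gripper":0.55,"translation":[0,0,0.02],"twist":0},{"gripper":0.55,"translation":[0,0,0],"twist":0},{"gripper":0.55,"translation":[0,0,0],"twist":0}]'
python3 go.py 477.2 -138 24 .163
python3 - <<'E'
import cv2
from plant import *
im=snapshot('scene')[170:290,200:360];cv2.imwrite('pics/g1.png',cv2.cvtColor(cv2.resize(im,(800,600)),4))
E
```

```text
t: 1.5
tcp_pos: [0.4381, -0.0271, 0.1683]
orientation: [0.653, 3.072, 0.0]
force: [1.1, 0.3, 0.1]
grip_width: 0.0471
grasp_force: 0.0
t: 2.12
tcp_pos: [0.4769, -0.1361, 0.15]
orientation: [0.103, -3.139, -0.0]
force: [-0.2, 0.4, -0.2]
grip_width: 0.0468
grasp_force: 0.0
t: 2.75
tcp_pos: [0.4775, -0.1359, 0.0909]
orientation: [-0.253, 3.131, -0.001]
force: [-0.3, -0.3, -0.1]
grip_width: 0.0474
grasp_force: 0.0
t 2.75 tcp [ 477.5 -135.9   90.9] yaw 0.161 tilt 0.001 q6 -2.18 w 47.4 F 0.0
tool shift [ 0.0007 -0.0019  0.0669] twist -0.002
```

View pics/g1.png

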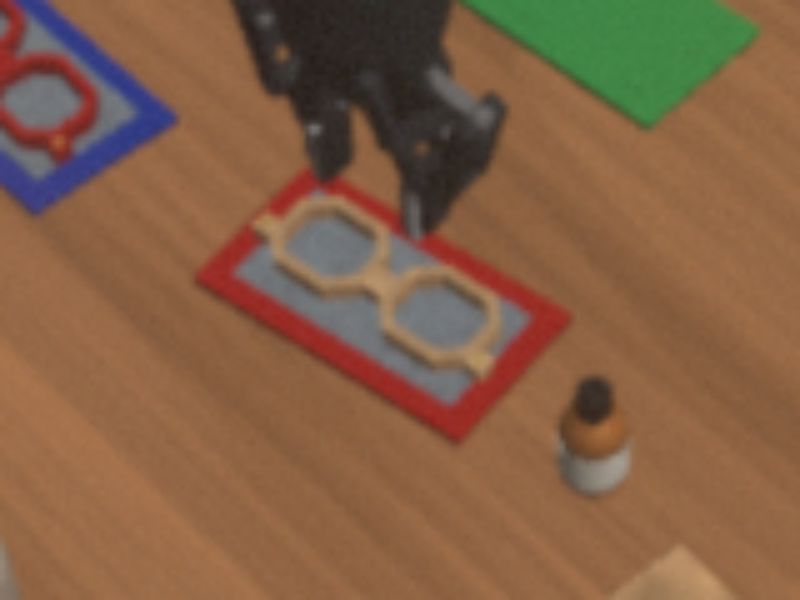

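The fingers (crop 330,180 and 415,235) straddle the pale frame's bridge line, about 70 mm above it. I'm descending now.

```bash
python3 -m handwheel '[{"gripper":0.55,"translation":[0.0005,-0.002,0.02],"twist":0},{"gripper":0.55,"translation":[0,0,0.02],"twist":0},{"gripper":0.55,"translation":[0,0,0.015],"twist":0},{"gripper":0.55,"translation":[0,0,0.008],"twist":0},{"gripper":0.55,"translation":[0,0,0.004],"twist":0}]'
python3 -m handwheel '[{"gripper":0.55,"translation":[0,0,0],"twist":0},{"gripper":0.2,"translation":[0,0,0],"twist":0},{"gripper":0.1,"translation":[0,0,0],"twist":0},{"gripper":0.1,"translation":[0,0,0],"twist":0},{"gripper":0.1,"translation":[0,0,0],"twist":0}]'
python3 go.py 520.6 137.3 120 -.044
```

```text
t: 3.42
tcp_pos: [0.4771, -0.1379, 0.0232]
orientation: [-0.253, 3.131, -0.0]
force: [0.1, -0.2, 0.5]
grip_width: 0.0469
grasp_force: 0.0
t: 4.05
tcp_pos: [0.4777, -0.138, 0.0242]
orientation: [-0.253, 3.13, -0.001]
force: [-0.7, 1.0, 6.4]
grip_width: 0.023
grasp_force: 51.5
t 4.05 tcp [ 477.7 -138.    24.2] yaw 0.161 tilt 0.002 q6 -2.19 w 23.0 F 51.5
tool shift [-0.0867  0.2648 -0.0959] twist 0.205
```

```bash
python3 -m handwheel '[{"gripper":0.1,"translation":[0,0,-0.006],"twist":0},{"gripper":0.1,"translation":[0,0,-0.02],"twist":0},{"gripper":0.1,"translation":[0,0,-0.03],"twist":0},{"gripper":0.1,"translation":[0,0,-0.03],"twist":0},{"gripper":0.1,"translation":[0,0,-0.01],"twist":0}]'
python3 -m handwheel '[{"gripper":0.1,"translation":[-0.014,0.044,0],"twist":0},{"gripper":0.1,"translation":[-0.0145,0.044,0],"twist":0},{"gripper":0.1,"translation":[-0.0145,0.044,0],"twist":0},{"gripper":0.1,"translation":[-0.0145,0.044,0],"twist":0},{"gripper":0.1,"translation":[-0.0145,0.044,0],"twist":0}]'
python3 -m handwheel '[{"gripper":0.1,"translation":[-0.0145,0.044,0],"twist":0},{"gripper":0.1,"translation":[0,0,0],"twist":0.10},{"gripper":0.1,"translation":[0,0,0],"twist":0.105},{"gripper":0.1,"translation":[0,0,0.02],"twist":0},{"gripper":0.1,"translation":[0,0,0],"twist":0}]'
python3 go.py 520.6 137.3 24.5 -.044
```

```text
t: 4.68
tcp_pos: [0.478, -0.1384, 0.1212]
orientation: [-0.253, 3.128, -0.003]
force: [-0.3, 1.8, -0.7]
grip_width: 0.0226
grasp_force: 51.6
t: 5.3
tcp_pos: [0.5119, 0.0923, 0.1182]
orientation: [0.253, -3.13, 0.0]
force: [0.5, -0.5, -1.1]
grip_width: 0.0225
grasp_force: 51.6
t: 5.92
tcp_pos: [0.5174, 0.1364, 0.0967]
orientation: [-0.068, -3.135, 0.001]
force: [-0.6, 1.3, -1.2]
grip_width: 0.023
grasp_force: 51.6
t 5.92 tcp [517.4 136.4  96.7] yaw -0.044 tilt 0.006 q6 -1.43 w 23.0 F 51.6
tool shift [-0.0036  0.0011  0.0722] twist 0.000
```

```bash
python3 -m handwheel '[{"gripper":0.1,"translation":[-0.0035,0.001,0.025],"twist":0},{"gripper":0.1,"translation":[0,0,0.025],"twist":0},{"gripper":0.1,"translation":[0,0,0.014],"twist":0},{"gripper":0.1,"translation":[0,0,0.005],"twist":0},{"gripper":0.1,"translation":[0,0,0.0015],"twist":0}]'
python3 go.py 520.6 137.3 24.5 -.044
```

```text
t: 6.55
tcp_pos: [0.5238, 0.1375, 0.0291]
orientation: [0.069, 3.14, 0.0]
force: [0.7, -0.5, -0.6]
grip_width: 0.023
grasp_force: 51.6
t 6.55 tcp [523.8 137.5  29.1] yaw -0.044 tilt 0.001 q6 -1.43 w 23.0 F 51.6
tool shift [ 0.0032 -0.0004  0.0046] twist 0.000
```

```bash
python3 -m handwheel '[{"gripper":0.1,"translation":[0,0,0],"twist":0},{"gripper":0.1,"translation":[0,0,0],"twist":0},{"gripper":0.1,"translation":[0,0,0],"twist":0},{"gripper":0.1,"translation":[0,0,0],"twist":0},{"gripper":0.1,"translation":[0,0,0],"twist":0}]'
python3 go.py 520.6 137.3 24.5 -.044
```

```text
t: 7.18
tcp_pos: [0.5235, 0.1375, 0.0289]
orientation: [0.069, 3.141, 0.0]
force: [-0.3, -1.1, -0.7]
grip_width: 0.0222
grasp_force: 51.6
t 7.17 tcp [523.5 137.5  28.9] yaw -0.044 tilt 0.000 q6 -1.43 w 22.2 F 51.6
tool shift [ 0.0029 -0.0004  0.0044] twist 0.000
```

```bash
python3 -m handwheel '[{"gripper":0.1,"translation":[0.0015,0,0.002],"twist":0},{"gripper":0.1,"translation":[0.001,0,0.0015],"twist":0},{"gripper":0.1,"translation":[0,0,0],"twist":0},{"gripper":0.1,"translation":[0,0,0.0005],"twist":0},{"gripper":0.1,"translation":[0,0,0],"twist":0}]'
python3 go.py 520.6 137.3 24.5 -.044
```

```text
t: 7.8
tcp_pos: [0.521, 0.1376, 0.0248]
orientation: [0.069, 3.141, 0.0]
force: [0.0, 0.4, 0.4]
grip_width: 0.0226
grasp_force: 51.6
t 7.80 tcp [521.  137.6  24.8] yaw -0.044 tilt 0.000 q6 -1.43 w 22.6 F 51.6
tool shift [ 0.0003 -0.0004  0.0003] twist 0.000
```

Release, raise, then look at the result while moving towards the red frame.

```bash
python3 -m handwheel '[{"gripper":0.3,"translation":[0,0,0],"twist":0},{"gripper":0.55,"translation":[0,0,0],"twist":0},{"gripper":0.55,"translation":[0,0,0],"twist":0},{"gripper":0.55,"translation":[0,0,0],"twist":0},{"gripper":0.55,"translation":[0,0,0],"twist":0}]'
python3 -m handwheel '[{"gripper":0.55,"translation":[0,0,-0.01],"twist":0},{"gripper":0.55,"translation":[0,0,-0.025],"twist":0},{"gripper":0.55,"translation":[0,0,-0.04],"twist":0},{"gripper":0.55,"translation":[0,0,-0.05],"twist":0},{"gripper":0.55,"translation":[0,0,0],"twist":0}]'
python3 go.py 528.7 -373.5 140 -.053
```

```text
t: 8.43
tcp_pos: [0.5209, 0.1376, 0.0248]
orientation: [0.069, 3.141, 0.0]
force: [-0.1, -0.1, 0.0]
grip_width: 0.0467
grasp_force: 0.0
t: 9.05
tcp_pos: [0.5251, 0.1381, 0.1558]
orientation: [0.068, 3.129, 0.002]
force: [0.1, -0.1, -0.0]
grip_width: 0.0467
grasp_force: 0.0
t 9.05 tcp [525.1 138.1 155.8] yaw -0.044 tilt 0.012 q6 -1.43 w 46.7 F 0.0
tool shift [-0.0258 -0.511   0.0153] twist 0.009
```

```bash
python3 -m handwheel '[{"gripper":0.55,"translation":[-0.003,-0.051,0],"twist":0},{"gripper":0.55,"translation":[-0.003,-0.051,0],"twist":0},{"gripper":0.55,"translation":[-0.003,-0.051,0],"twist":0},{"gripper":0.55,"translation":[-0.003,-0.051,0],"twist":0},{"gripper":0.55,"translation":[-0.003,-0.051,0],"twist":0}]'
python3 -m handwheel '[{"gripper":0.55,"translation":[-0.003,-0.051,0],"twist":0},{"gripper":0.55,"translation":[-0.003,-0.051,0],"twist":0},{"gripper":0.55,"translation":[-0.003,-0.051,0],"twist":0},{"gripper":0.55,"translation":[-0.003,-0.051,0],"twist":0},{"gripper":0.55,"translation":[-0.003,-0.051,0],"twist":0}]'
python3 -m handwheel '[{"gripper":0.55,"translation":[0,0,0.03],"twist":0.009},{"gripper":0.55,"translation":[0,0,0.03],"twist":0},{"gripper":0.55,"translation":[0,0,0],"twist":0},{"gripper":0.55,"translation":[0,0,0],"twist":0},{"gripper":0.55,"translation":[0,0,0],"twist":0}]'
python3 go.py 528.7 -373.5 24 -.053
python3 - <<'E'
from holes import *
im=snapshot('top');n='top';h=holes(im,n,P,centred(n,[.521,.1375,.014],(27,17)));print([(x.round(1),a) for x,a in h])
im=snapshot('scene');cv2.imwrite('pics/s2.png',cv2.cvtColor(cv2.resize(im[150:390,130:450],(800,600)),4))
E
```

```text
t: 9.68
tcp_pos: [0.5241, -0.1192, 0.1494]
orientation: [-0.069, -3.14, -0.001]
force: [1.3, -0.8, 0.6]
grip_width: 0.0468
grasp_force: 0.0
t: 10.3
tcp_pos: [0.528, -0.3745, 0.1491]
orientation: [-0.069, -3.14, -0.002]
force: [0.4, 0.4, -0.1]
grip_width: 0.0469
grasp_force: 0.0
t: 10.92
tcp_pos: [0.5297, -0.3738, 0.0918]
orientation: [0.082, 3.138, -0.004]
force: [-0.9, -0.3, -0.3]
grip_width: 0.0469
grasp_force: 0.0
t 10.93 tcp [ 529.7 -373.8   91.8] yaw -0.052 tilt 0.003 q6 -2.27 w 46.9 F 0.0
tool shift [0.0012 0.0004 0.0678] twist 0.001
[]
```

View pics/s2.png

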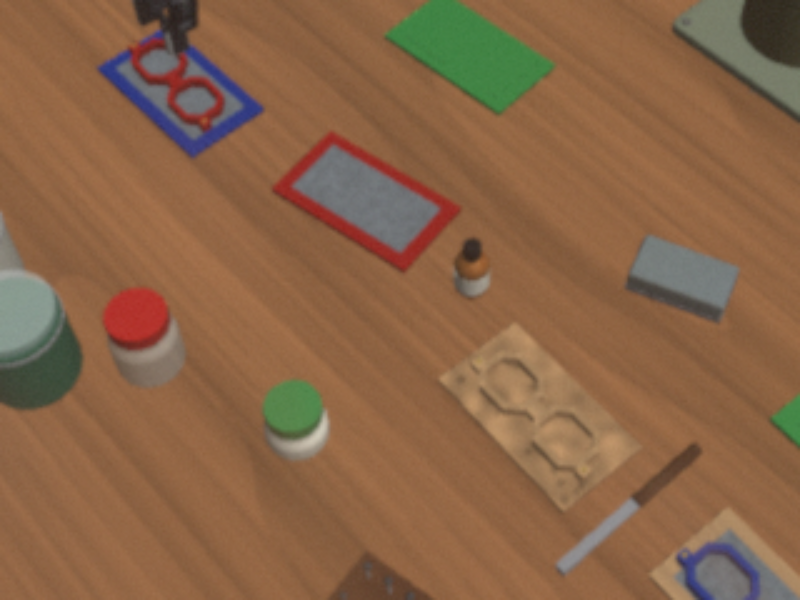

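The pale frame lies flat on the cork (crop 540,410), the red board is empty, and the bottle, jar and file are undisturbed. Now I'll grasp the red frame.

```bash
python3 -m handwheel '[{"gripper":0.55,"translation":[0,0,0.02],"twist":0},{"gripper":0.55,"translation":[0,0,0.02],"twist":0},{"gripper":0.55,"translation":[0,0,0.010],"twist":0},{"gripper":0.55,"translation":[0,0,0],"twist":0},{"gripper":0.55,"translation":[0,0,0],"twist":0}]'
python3 go.py 528.7 -373.5 24.5 -.053
```

```text
t: 11.65
tcp_pos: [0.5289, -0.3735, 0.04]
orientation: [0.083, 3.14, -0.001]
force: [1.0, -0.1, 0.1]
grip_width: 0.0469
grasp_force: 0.0
t 11.65 tcp [ 528.9 -373.5   40. ] yaw -0.053 tilt 0.001 q6 -2.27 w 46.9 F 0.0
tool shift [ 0.0002 -0.      0.0155] twist 0.000
```

```bash
python3 -m handwheel '[{"gripper":0.55,"translation":[0,0,0.010],"twist":0},{"gripper":0.55,"translation":[0,0,0.0055],"twist":0},{"gripper":0.55,"translation":[0,0,0],"twist":0},{"gripper":0.3,"translation":[0,0,0],"twist":0},{"gripper":0.1,"translation":[0,0,0],"twist":0}]'
python3 -m handwheel '[{"gripper":0.1,"translation":[0,0,0],"twist":0},{"gripper":0.1,"translation":[0,0,0],"twist":0},{"gripper":0.1,"translation":[0,0,0],"twist":0},{"gripper":0.1,"translation":[0,0,-0.005],"twist":0},{"gripper":0.1,"translation":[0,0,-0.02],"twist":0}]'
python3 -m handwheel '[{"gripper":0.1,"translation":[0,0,-0.03],"twist":0},{"gripper":0.1,"translation":[0,0,-0.025],"twist":0},{"gripper":0.1,"translation":[0,0,0],"twist":0},{"gripper":0.1,"translation":[0,0,0],"twist":0},{"gripper":0.1,"translation":[0,0,0],"twist":0}]'
python3 go.py 480.9 -136.2 105 .197
```

```text
t: 12.28
tcp_pos: [0.5289, -0.3735, 0.0249]
orientation: [0.083, 3.14, -0.001]
force: [0.4, -0.3, 1.2]
grip_width: 0.0224
grasp_force: 60.4
t: 12.9
tcp_pos: [0.5271, -0.3718, 0.0479]
orientation: [-0.083, -3.137, -0.005]
force: [-0.9, 0.0, 0.0]
grip_width: 0.0224
grasp_force: 60.3
t: 13.52
tcp_pos: [0.5276, -0.3723, 0.1026]
orientation: [-0.083, -3.138, -0.003]
force: [-0.4, -0.2, -1.2]
grip_width: 0.0228
grasp_force: 60.4
t 13.53 tcp [ 527.6 -372.3  102.6] yaw -0.053 tilt 0.003 q6 -2.27 w 22.8 F 60.4
tool shift [ 0.0591  0.2333 -0.0018] twist -0.250
```

```bash
python3 -m handwheel '[{"gripper":0.1,"translation":[0.012,0.047,0],"twist":0},{"gripper":0.1,"translation":[0.012,0.047,0],"twist":0},{"gripper":0.1,"translation":[0.012,0.047,0],"twist":0},{"gripper":0.1,"translation":[0.012,0.047,0],"twist":0},{"gripper":0.1,"translation":[0.0125,0.0465,0],"twist":0}]'
python3 -m handwheel '[{"gripper":0.1,"translation":[0,0,0.02],"twist":-0.125},{"gripper":0.1,"translation":[0,0,0.02],"twist":-0.125},{"gripper":0.1,"translation":[0,0,0.02],"twist":0},{"gripper":0.1,"translation":[0,0,0],"twist":0},{"gripper":0.1,"translation":[0,0,0],"twist":0}]'
python3 -m handwheel '[{"gripper":0.1,"translation":[0,0,0],"twist":0},{"gripper":0.1,"translation":[0,0,0],"twist":0},{"gripper":0.1,"translation":[0,0,0],"twist":0},{"gripper":0.1,"translation":[0,0,0],"twist":0},{"gripper":0.1,"translation":[0,0,0],"twist":0}]'
python3 go.py 480.9 -136.2 25.2 .197
```

```text
t: 14.15
tcp_pos: [0.4794, -0.134, 0.1032]
orientation: [-0.083, -3.139, -0.002]
force: [1.0, 1.4, 0.1]
grip_width: 0.0225
grasp_force: 60.4
t: 14.78
tcp_pos: [0.4806, -0.1359, 0.0443]
orientation: [0.309, -3.126, -0.0]
force: [1.0, 0.4, -0.4]
grip_width: 0.0228
grasp_force: 60.5
t: 15.4
tcp_pos: [0.4805, -0.1358, 0.0443]
orientation: [-0.309, 3.126, -0.0]
force: [-0.3, 0.0, 0.3]
grip_width: 0.0224
grasp_force: 60.5
t 15.40 tcp [ 480.5 -135.8   44.3] yaw 0.197 tilt 0.000 q6 -2.22 w 22.4 F 60.5
tool shift [-0.0003 -0.0004  0.0191] twist 0.000
```

```bash
python3 -m handwheel '[{"gripper":0.1,"translation":[0,0,0.012],"twist":0},{"gripper":0.1,"translation":[0,0,0.005],"twist":0},{"gripper":0.1,"translation":[0,0,0.002],"twist":0},{"gripper":0.1,"translation":[0,0,0],"twist":0},{"gripper":0.1,"translation":[0,0,0],"twist":0}]'
python3 -m handwheel '[{"gripper":0.3,"translation":[0,0,0],"twist":0},{"gripper":0.55,"translation":[0,0,0],"twist":0},{"gripper":0.55,"translation":[0,0,0],"twist":0},{"gripper":0.55,"translation":[0,0,0],"twist":0},{"gripper":0.55,"translation":[0,0,0],"twist":0}]'
python3 -m handwheel '[{"gripper":0.55,"translation":[0,0,-0.015],"twist":0},{"gripper":0.55,"translation":[0,0,-0.03],"twist":0},{"gripper":0.55,"translation":[0,0,-0.04],"twist":0},{"gripper":0.55,"translation":[0,0,-0.04],"twist":0},{"gripper":0.55,"translation":[0,0,0],"twist":0}]'
python3 -m handwheel '[{"gripper":0.55,"translation":[0,0,0],"twist":0.12},{"gripper":0.55,"translation":[0,0,0],"twist":0.126},{"gripper":0.55,"translation":[0,0,0],"twist":0},{"gripper":0.55,"translation":[0,0,0],"twist":0},{"gripper":0.55,"translation":[0,0,0],"twist":0}]'
python3 go.py 521.5 374.2 120 -.049
```

```text
t: 16.02
tcp_pos: [0.4806, -0.1359, 0.0252]
orientation: [-0.309, 3.126, -0.0]
force: [1.2, 0.3, -0.2]
grip_width: 0.0229
grasp_force: 60.5
t: 16.65
tcp_pos: [0.4805, -0.1358, 0.0253]
orientation: [-0.309, 3.126, -0.0]
force: [-0.6, 0.1, -0.4]
grip_width: 0.0473
grasp_force: 0.0
t: 17.27
tcp_pos: [0.4837, -0.1373, 0.1554]
orientation: [-0.309, 3.117, -0.008]
force: [-0.0, -0.2, -0.7]
grip_width: 0.0468
grasp_force: 0.0
t: 17.9
tcp_pos: [0.4804, -0.1358, 0.1501]
orientation: [-0.075, -3.14, -0.0]
force: [-0.2, 0.3, -0.3]
grip_width: 0.0468
grasp_force: 0.0
t 17.90 tcp [ 480.4 -135.8  150.1] yaw -0.048 tilt 0.000 q6 -1.97 w 46.8 F 0.0
tool shift [-0.0167  0.5113  0.0302] twist 0.001
```

```bash
python3 -m handwheel '[{"gripper":0.55,"translation":[-0.0015,0.051,0],"twist":0},{"gripper":0.55,"translation":[-0.0015,0.051,0],"twist":0},{"gripper":0.55,"translation":[-0.0015,0.051,0],"twist":0},{"gripper":0.55,"translation":[-0.0015,0.051,0],"twist":0},{"gripper":0.55,"translation":[-0.0015,0.051,0],"twist":0}]'
python3 -m handwheel '[{"gripper":0.55,"translation":[-0.0015,0.051,0],"twist":0},{"gripper":0.55,"translation":[-0.0015,0.051,0],"twist":0},{"gripper":0.55,"translation":[-0.002,0.051,0],"twist":0},{"gripper":0.55,"translation":[-0.002,0.051,0],"twist":0},{"gripper":0.55,"translation":[-0.002,0.051,0],"twist":0}]'
python3 -m handwheel '[{"gripper":0.55,"translation":[0,0,0.03],"twist":0},{"gripper":0.55,"translation":[0,0,0.03],"twist":0},{"gripper":0.55,"translation":[0,0,0],"twist":0},{"gripper":0.55,"translation":[0,0,0],"twist":0},{"gripper":0.55,"translation":[0,0,0],"twist":0}]'
python3 -m handwheel '[{"gripper":0.55,"translation":[0,0,0],"twist":0},{"gripper":0.55,"translation":[0,0,0],"twist":0},{"gripper":0.55,"translation":[0,0,0],"twist":0},{"gripper":0.55,"translation":[0,0,0],"twist":0},{"gripper":0.55,"translation":[0,0,0],"twist":0}]'
python3 go.py 521.5 374.2 40 -.049
python3 - <<'E'
from holes import *
n='top';im=snapshot(n);h=holes(im,n,R,centred(n,[.481,-.136,.014],(27,17)));print([(x.round(1),a) for x,a in h])
im=snapshot('scene');cv2.imwrite('pics/s3.png',cv2.cvtColor(cv2.resize(im[170:470,160:560],(800,600)),4))
E
```

```text
t: 18.52
tcp_pos: [0.5005, 0.1201, 0.1504]
orientation: [0.076, 3.14, -0.0]
force: [1.5, 1.2, -0.6]
grip_width: 0.0469
grasp_force: 0.0
t: 19.15
tcp_pos: [0.5218, 0.3745, 0.1501]
orientation: [0.075, 3.141, -0.0]
force: [0.8, -0.0, 0.6]
grip_width: 0.0471
grasp_force: 0.0
t: 19.77
tcp_pos: [0.5232, 0.3732, 0.0923]
orientation: [0.077, 3.138, 0.003]
force: [-0.2, -0.3, 0.7]
grip_width: 0.0467
grasp_force: 0.0
t: 20.4
tcp_pos: [0.5218, 0.3727, 0.0902]
orientation: [-0.077, -3.14, 0.0]
force: [0.3, -0.2, 0.3]
grip_width: 0.0464
grasp_force: 0.0
t 20.40 tcp [521.8 372.7  90.2] yaw -0.049 tilt 0.000 q6 -1.04 w 46.4 F 0.0
tool shift [0.0004 0.0014 0.0502] twist 0.000
[(array([ 505.2, -130.5]), 160), (array([ 488.3, -168.4]), 170), (array([ 475. , -101.9]), 171)]
```

View pics/s3.png

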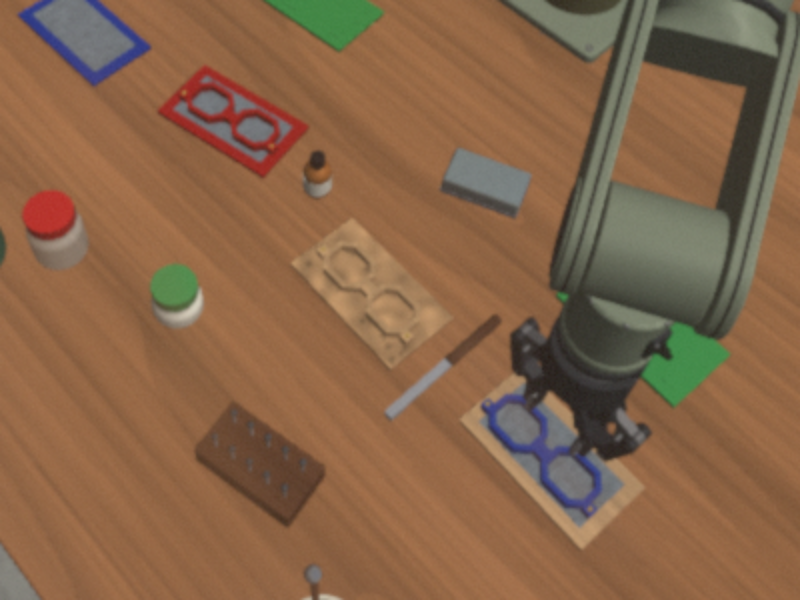

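The red frame lies on the red board (crop 232,120), measured at (481.7,-135.2) mm with yaw 0.197, about 1 mm off. The gripper is over the blue frame's bridge, so I'm grasping it.

```bash
python3 -m handwheel '[{"gripper":0.55,"translation":[0.0005,0.0015,0.025],"twist":0},{"gripper":0.55,"translation":[0,0,0.02],"twist":0},{"gripper":0.55,"translation":[0,0,0.015],"twist":0},{"gripper":0.55,"translation":[0,0,0.005],"twist":0},{"gripper":0.55,"translation":[0,0,0],"twist":0}]'
python3 -m handwheel '[{"gripper":0.55,"translation":[0,0,0],"twist":0},{"gripper":0.3,"translation":[0,0,0],"twist":0},{"gripper":0.1,"translation":[0,0,0],"twist":0},{"gripper":0.1,"translation":[0,0,0],"twist":0},{"gripper":0.1,"translation":[0,0,0],"twist":0}]'
python3 -m handwheel '[{"gripper":0.1,"translation":[0,0,-0.005],"twist":0},{"gripper":0.1,"translation":[0,0,-0.02],"twist":0},{"gripper":0.1,"translation":[0,0,-0.04],"twist":0},{"gripper":0.1,"translation":[0,0,-0.04],"twist":0},{"gripper":0.1,"translation":[0,0,0],"twist":0}]'
python3 -m handwheel '[{"gripper":0.1,"translation":[0,0,0],"twist":0},{"gripper":0.1,"translation":[0,0,0],"twist":0},{"gripper":0.1,"translation":[0,0,0],"twist":0},{"gripper":0.1,"translation":[0,0,0],"twist":0},{"gripper":0.1,"translation":[0,0,0],"twist":0}]'
python3 go.py 529.7 -370.2 130 .019
```

```text
t: 21.12
tcp_pos: [0.5214, 0.3742, 0.0249]
orientation: [-0.077, -3.14, 0.0]
force: [0.1, 0.7, -0.1]
grip_width: 0.0472
grasp_force: 0.0
t: 21.75
tcp_pos: [0.5221, 0.3746, 0.0265]
orientation: [0.076, 3.139, 0.001]
force: [-1.1, 0.1, 6.1]
grip_width: 0.0223
grasp_force: 63.6
t: 22.38
tcp_pos: [0.5248, 0.3761, 0.1366]
orientation: [0.076, 3.131, 0.009]
force: [-0.2, -0.8, -0.4]
grip_width: 0.0225
grasp_force: 63.2
t: 23.0
tcp_pos: [0.5213, 0.3742, 0.1298]
orientation: [-0.077, -3.14, 0.001]
force: [0.8, 0.7, -0.6]
grip_width: 0.0219
grasp_force: 63.2
t 23.00 tcp [521.3 374.2 129.8] yaw -0.049 tilt 0.001 q6 -1.03 w 21.9 F 63.2
tool shift [-4.470e-02 -7.431e-01  1.000e-04] twist -0.068
```

```bash
python3 -m handwheel '[{"gripper":0.1,"translation":[-0.003,-0.0495,0],"twist":0},{"gripper":0.1,"translation":[-0.003,-0.0495,0],"twist":0},{"gripper":0.1,"translation":[-0.003,-0.0495,0],"twist":0},{"gripper":0.1,"translation":[-0.003,-0.0495,0],"twist":0},{"gripper":0.1,"translation":[-0.003,-0.0495,0],"twist":0}]'
python3 -m handwheel '[{"gripper":0.1,"translation":[-0.003,-0.0495,0],"twist":0},{"gripper":0.1,"translation":[-0.003,-0.0495,0],"twist":0},{"gripper":0.1,"translation":[-0.003,-0.0495,0],"twist":0},{"gripper":0.1,"translation":[-0.003,-0.0495,0],"twist":0},{"gripper":0.1,"translation":[-0.003,-0.0495,0],"twist":0}]'
python3 -m handwheel '[{"gripper":0.1,"translation":[-0.003,-0.0495,0],"twist":0},{"gripper":0.1,"translation":[-0.003,-0.0495,0],"twist":0},{"gripper":0.1,"translation":[-0.003,-0.0495,0],"twist":0},{"gripper":0.1,"translation":[-0.003,-0.0495,0],"twist":0},{"gripper":0.1,"translation":[-0.003,-0.0495,0],"twist":0}]'
python3 -m handwheel '[{"gripper":0.1,"translation":[0,0,0.02],"twist":-0.068},{"gripper":0.1,"translation":[0,0,0.035],"twist":0},{"gripper":0.1,"translation":[0,0,0.03],"twist":0},{"gripper":0.1,"translation":[0,0,0],"twist":0},{"gripper":0.1,"translation":[0,0,0],"twist":0}]'
python3 -m handwheel '[{"gripper":0.1,"translation":[0,0,0],"twist":0},{"gripper":0.1,"translation":[0,0,0],"twist":0},{"gripper":0.1,"translation":[0,0,0],"twist":0},{"gripper":0.1,"translation":[0,0,0],"twist":0},{"gripper":0.1,"translation":[0,0,0],"twist":0}]'
python3 go.py 529.7 -370.2 26.5 .019
```

```text
t: 23.62
tcp_pos: [0.5244, 0.1248, 0.1305]
orientation: [0.076, 3.14, -0.0]
force: [-0.1, 0.7, -0.2]
grip_width: 0.0224
grasp_force: 63.2
t: 24.25
tcp_pos: [0.5273, -0.1233, 0.1306]
orientation: [0.077, 3.14, -0.0]
force: [1.1, 0.7, -0.1]
grip_width: 0.0222
grasp_force: 63.2
t: 24.88
tcp_pos: [0.5301, -0.3712, 0.1304]
orientation: [0.077, 3.14, -0.0]
force: [0.1, -0.8, 0.2]
grip_width: 0.0223
grasp_force: 63.2
t: 25.5
tcp_pos: [0.5309, -0.3701, 0.0464]
orientation: [-0.03, 3.14, -0.002]
force: [0.5, -0.6, -0.3]
grip_width: 0.0221
grasp_force: 63.3
t: 26.12
tcp_pos: [0.5302, -0.3695, 0.0453]
orientation: [0.03, -3.141, -0.0]
force: [0.7, -0.5, -0.4]
grip_width: 0.0224
grasp_force: 63.3
t 26.12 tcp [ 530.2 -369.5   45.3] yaw 0.019 tilt 0.000 q6 -2.33 w 22.4 F 63.3
tool shift [ 0.0005 -0.0007  0.0188] twist 0.000
```

```bash
python3 -m handwheel '[{"gripper":0.1,"translation":[0.0005,-0.0005,0.012],"twist":0},{"gripper":0.1,"translation":[0,0,0.005],"twist":0},{"gripper":0.1,"translation":[0,0,0.0015],"twist":0},{"gripper":0.1,"translation":[0,0,0],"twist":0},{"gripper":0.1,"translation":[0,0,0],"twist":0}]'
python3 go.py 529.7 -370.2 25.5 .019; python3 -c "from plant import *;print(get_obs()['force'])"
```

```text
t: 26.75
tcp_pos: [0.5295, -0.3699, 0.0266]
orientation: [0.03, -3.141, -0.001]
force: [0.0, 1.0, 1.9]
grip_width: 0.0225
grasp_force: 68.0
t 26.75 tcp [ 529.5 -369.9   26.6] yaw 0.019 tilt 0.001 q6 -2.33 w 22.5 F 68.0
tool shift [-0.0002 -0.0003  0.0011] twist 0.000
[0.00711525 1.04551527 1.86717326]
```

```bash
python3 -m handwheel '[{"gripper":0.3,"translation":[0,0,0],"twist":0},{"gripper":0.55,"translation":[0,0,0],"twist":0},{"gripper":0.55,"translation":[0,0,0],"twist":0},{"gripper":0.55,"translation":[0,0,0],"twist":0},{"gripper":0.55,"translation":[0,0,0],"twist":0}]'
python3 -m handwheel '[{"gripper":0.55,"translation":[0,0,-0.015],"twist":0},{"gripper":0.55,"translation":[0,0,-0.03],"twist":0},{"gripper":0.55,"translation":[0,0,-0.04],"twist":0},{"gripper":0.55,"translation":[0,0,-0.04],"twist":0},{"gripper":0.55,"translation":[0,0,0],"twist":0.063}]'
python3 -m handwheel '[{"gripper":0.55,"translation":[0,0,0],"twist":0},{"gripper":0.55,"translation":[0,0,0],"twist":0},{"gripper":0.55,"translation":[0,0,0],"twist":0},{"gripper":0.55,"translation":[0,0,0],"twist":0},{"gripper":0.55,"translation":[0,0,0],"twist":0}]'
python3 go.py 520.9 137.6 120 -.044
```

```text
t: 27.38
tcp_pos: [0.5297, -0.3701, 0.0268]
orientation: [-0.03, 3.141, -0.0]
force: [-0.1, 0.4, 0.4]
grip_width: 0.0469
grasp_force: 0.0
t: 28.0
tcp_pos: [0.5325, -0.3725, 0.1587]
orientation: [0.071, 3.132, -0.012]
force: [0.1, -0.1, -0.6]
grip_width: 0.0472
grasp_force: 0.0
t: 28.62
tcp_pos: [0.5296, -0.37, 0.1514]
orientation: [-0.069, -3.14, -0.001]
force: [0.4, 0.2, 1.0]
grip_width: 0.0471
grasp_force: 0.0
t 28.62 tcp [ 529.6 -370.   151.4] yaw -0.044 tilt 0.001 q6 -2.27 w 47.1 F 0.0
tool shift [0.0308 0.5067 0.0316] twist 0.000
```

```bash
python3 -m handwheel '[{"gripper":0.55,"translation":[0.003,0.0505,0],"twist":0},{"gripper":0.55,"translation":[0.003,0.0505,0],"twist":0},{"gripper":0.55,"translation":[0.003,0.0505,0],"twist":0},{"gripper":0.55,"translation":[0.003,0.0505,0],"twist":0},{"gripper":0.55,"translation":[0.003,0.0505,0],"twist":0}]'
python3 -m handwheel '[{"gripper":0.55,"translation":[0.003,0.051,0],"twist":0},{"gripper":0.55,"translation":[0.003,0.051,0],"twist":0},{"gripper":0.55,"translation":[0.003,0.051,0],"twist":0},{"gripper":0.55,"translation":[0.003,0.0505,0],"twist":0},{"gripper":0.55,"translation":[0.003,0.0505,0],"twist":0}]'
python3 -m handwheel '[{"gripper":0.55,"translation":[0,0,0.03],"twist":0},{"gripper":0.55,"translation":[0,0,0.035],"twist":0},{"gripper":0.55,"translation":[0,0,0.03],"twist":0},{"gripper":0.55,"translation":[0,0,0],"twist":0},{"gripper":0.55,"translation":[0,0,0],"twist":0}]'
python3 -m handwheel '[{"gripper":0.55,"translation":[0,0,0],"twist":0},{"gripper":0.55,"translation":[0,0,0],"twist":0},{"gripper":0.55,"translation":[0,0,0],"twist":0},{"gripper":0.55,"translation":[0,0,0],"twist":0},{"gripper":0.55,"translation":[0,0,0],"twist":0}]'
python3 go.py 520.9 137.6 25 -.044
python3 - <<'E'
from holes import *
n='top';im=snapshot(n);h=holes(im,n,B,centred(n,[.53,-.37,.014],(27,17)));print([(x.round(1),a) for x,a in h])
im=snapshot('scene');cv2.imwrite('pics/s4.png',cv2.cvtColor(cv2.resize(im[150:390,130:450],(800,600)),4))
E
```

```text
t: 29.25
tcp_pos: [0.5257, -0.1156, 0.1519]
orientation: [0.069, 3.14, 0.0]
force: [0.6, 0.1, 0.3]
grip_width: 0.047
grasp_force: 0.0
t: 29.88
tcp_pos: [0.5219, 0.139, 0.152]
orientation: [0.069, 3.14, 0.0]
force: [0.5, 0.5, -0.2]
grip_width: 0.0469
grasp_force: 0.0
t: 30.5
tcp_pos: [0.5228, 0.1373, 0.0578]
orientation: [0.069, 3.139, 0.0]
force: [-0.1, -0.3, 0.0]
grip_width: 0.0471
grasp_force: 0.0
t: 31.12
tcp_pos: [0.5219, 0.1373, 0.0568]
orientation: [-0.069, -3.141, 0.0]
force: [0.2, 0.5, 0.2]
grip_width: 0.0468
grasp_force: 0.0
t 31.12 tcp [521.9 137.3  56.8] yaw -0.044 tilt 0.000 q6 -1.43 w 46.8 F 0.0
tool shift [0.001  0.0003 0.0318] twist 0.000
[(array([ 554.5, -367.2]), 129), (array([ 531.6, -403.1]), 158), (array([ 530.2, -335.2]), 160), (array([ 505.6, -368.8]), 214)]
```

View pics/s4.png

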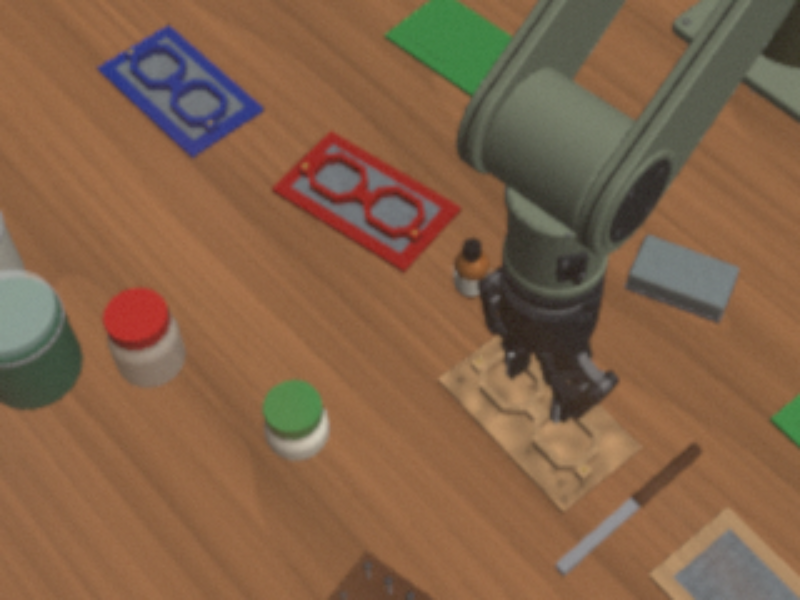

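The blue frame is on the blue board (crop 180,88), measured at (530.9,-369.2) mm, about 1.5 mm off. The red frame is in place and the pale board is free. Now for the pale frame.

```bash
python3 -m handwheel '[{"gripper":0.55,"translation":[0.001,0,0.016],"twist":0},{"gripper":0.55,"translation":[0,0,0.010],"twist":0},{"gripper":0.55,"translation":[0,0,0.0055],"twist":0},{"gripper":0.55,"translation":[0,0,0],"twist":0},{"gripper":0.55,"translation":[0,0,0],"twist":0}]'
python3 -m handwheel '[{"gripper":0.55,"translation":[0,0,0],"twist":0},{"gripper":0.3,"translation":[0,0,0],"twist":0},{"gripper":0.1,"translation":[0,0,0],"twist":0},{"gripper":0.1,"translation":[0,0,0],"twist":0},{"gripper":0.1,"translation":[0,0,0],"twist":0}]'
python3 -m handwheel '[{"gripper":0.1,"translation":[0,0,-0.005],"twist":0},{"gripper":0.1,"translation":[0,0,-0.02],"twist":0},{"gripper":0.1,"translation":[0,0,-0.03],"twist":0},{"gripper":0.1,"translation":[0,0,-0.03],"twist":0},{"gripper":0.1,"translation":[0,0,0],"twist":0}]'
python3 -m handwheel '[{"gripper":0.1,"translation":[0,0,0],"twist":0},{"gripper":0.1,"translation":[0,0,0],"twist":0},{"gripper":0.1,"translation":[0,0,0],"twist":0},{"gripper":0.1,"translation":[0,0,0],"twist":0},{"gripper":0.1,"translation":[0,0,0],"twist":0}]'
python3 go.py 516.3 380.2 110 -.058
```

```text
t: 31.85
tcp_pos: [0.5212, 0.1374, 0.0254]
orientation: [0.069, 3.14, 0.0]
force: [0.1, -0.6, -0.7]
grip_width: 0.0469
grasp_force: 0.0
t: 32.48
tcp_pos: [0.5214, 0.1374, 0.026]
orientation: [0.069, 3.14, 0.0]
force: [-1.3, -0.0, 5.9]
grip_width: 0.0224
grasp_force: 59.1
t: 33.1
tcp_pos: [0.5231, 0.1376, 0.1129]
orientation: [0.069, 3.135, 0.001]
force: [-0.6, 0.4, -0.7]
grip_width: 0.0224
grasp_force: 58.6
t: 33.72
tcp_pos: [0.5208, 0.1373, 0.11]
orientation: [-0.069, -3.14, 0.0]
force: [-0.8, -0.1, 0.1]
grip_width: 0.0225
grasp_force: 58.6
t 33.73 tcp [520.8 137.3 110. ] yaw -0.044 tilt 0.000 q6 -1.43 w 22.5 F 58.6
tool shift [0.0151 0.2425 0.    ] twist 0.014
```

```bash
python3 -m handwheel '[{"gripper":0.1,"translation":[0.003,0.0485,0],"twist":0},{"gripper":0.1,"translation":[0.003,0.0485,0],"twist":0},{"gripper":0.1,"translation":[0.003,0.0485,0],"twist":0},{"gripper":0.1,"translation":[0.003,0.0485,0],"twist":0},{"gripper":0.1,"translation":[0.003,0.0485,0],"twist":0}]'
python3 -m handwheel '[{"gripper":0.1,"translation":[0,0,0.02],"twist":0.014},{"gripper":0.1,"translation":[0,0,0.025],"twist":0},{"gripper":0.1,"translation":[0,0,0.02],"twist":0},{"gripper":0.1,"translation":[0,0,0],"twist":0},{"gripper":0.1,"translation":[0,0,0],"twist":0}]'
python3 -m handwheel '[{"gripper":0.1,"translation":[0,0,0],"twist":0},{"gripper":0.1,"translation":[0,0,0],"twist":0},{"gripper":0.1,"translation":[0,0,0],"twist":0},{"gripper":0.1,"translation":[0,0,0],"twist":0},{"gripper":0.1,"translation":[0,0,0],"twist":0}]'
python3 go.py 516.3 380.2 26.2 -.058
```

```text
t: 34.35
tcp_pos: [0.5164, 0.3818, 0.1103]
orientation: [0.069, 3.141, -0.0]
force: [0.3, 0.2, -0.5]
grip_width: 0.0225
grasp_force: 58.7
t: 34.98
tcp_pos: [0.5172, 0.38, 0.0457]
orientation: [0.092, 3.14, 0.001]
force: [-0.9, -0.2, -0.8]
grip_width: 0.0222
grasp_force: 58.7
t: 35.6
tcp_pos: [0.5165, 0.3803, 0.0453]
orientation: [-0.091, -3.14, 0.0]
force: [-0.5, 0.1, -1.5]
grip_width: 0.0221
grasp_force: 58.7
t 35.60 tcp [516.5 380.3  45.3] yaw -0.058 tilt 0.000 q6 -1.01 w 22.1 F 58.7
tool shift [ 0.0002 -0.0001  0.0191] twist 0.000
```

```bash
python3 -m handwheel '[{"gripper":0.1,"translation":[0,0,0.012],"twist":0},{"gripper":0.1,"translation":[0,0,0.005],"twist":0},{"gripper":0.1,"translation":[0,0,0.002],"twist":0},{"gripper":0.1,"translation":[0,0,0],"twist":0},{"gripper":0.1,"translation":[0,0,0],"twist":0}]'
python3 -m handwheel '[{"gripper":0.3,"translation":[0,0,0],"twist":0},{"gripper":0.55,"translation":[0,0,0],"twist":0},{"gripper":0.55,"translation":[0,0,0],"twist":0},{"gripper":0.55,"translation":[0,0,0],"twist":0},{"gripper":0.55,"translation":[0,0,0],"twist":0}]'
python3 -m handwheel '[{"gripper":0.55,"translation":[0,0,-0.015],"twist":0},{"gripper":0.55,"translation":[0,0,-0.03],"twist":0},{"gripper":0.55,"translation":[0,0,-0.05],"twist":0},{"gripper":0.55,"translation":[0,0,-0.05],"twist":0},{"gripper":0.55,"translation":[0,0,-0.03],"twist":0}]'
python3 -m handwheel '[{"gripper":0.55,"translation":[0.05,0,0],"twist":0},{"gripper":0.55,"translation":[0.05,0,0],"twist":0},{"gripper":0.55,"translation":[0.05,0,0],"twist":0},{"gripper":0.55,"translation":[0,0,0],"twist":0},{"gripper":0.55,"translation":[0,0,0],"twist":0}]'
python3 - <<'E'
from holes import *
n='top';im=snapshot(n)
for c,p in ((R,[.481,-.136,.014]),(B,[.53,-.37,.014]),(((8,60,150),(25,160,255)),[.516,.380,.014])):
    h=holes(im,n,c,centred(n,p,(27,17)));print([(x.round(1).tolist(),a) for x,a in h])
cv2.imwrite('pics/t5.png',cv2.cvtColor(cv2.resize(im[130:290,140:500],(800,356)),4))
im=snapshot('scene');cv2.imwrite('pics/s5.png',cv2.cvtColor(cv2.resize(im[150:450,140:540],(800,600)),4))
E
```

```text
t: 36.22
tcp_pos: [0.5166, 0.3803, 0.0261]
orientation: [0.091, 3.14, 0.0]
force: [-0.1, -0.5, -0.6]
grip_width: 0.0224
grasp_force: 58.9
t: 36.85
tcp_pos: [0.5165, 0.3803, 0.0263]
orientation: [0.091, 3.14, 0.0]
force: [0.4, 0.6, 0.5]
grip_width: 0.0469
grasp_force: 0.0
t: 37.48
tcp_pos: [0.5179, 0.3811, 0.2064]
orientation: [0.09, 3.135, 0.005]
force: [0.1, 0.2, 0.1]
grip_width: 0.0471
grasp_force: 0.0
t: 38.1
tcp_pos: [0.3674, 0.3894, 0.2026]
orientation: [0.09, 3.138, 0.002]
force: [0.7, 0.3, 0.8]
grip_width: 0.047
grasp_force: 0.0
[([505.3, -130.5], 159), ([488.3, -168.4], 170), ([474.9, -101.9], 171)]
[([554.5, -367.3], 129), ([531.6, -403.1], 158), ([530.2, -335.2], 160), ([505.6, -368.8], 214)]
[([541.0, 374.6], 173), ([519.2, 415.0], 182), ([515.3, 347.3], 182), ([492.9, 373.9], 267)]
```

View pics/s5.png

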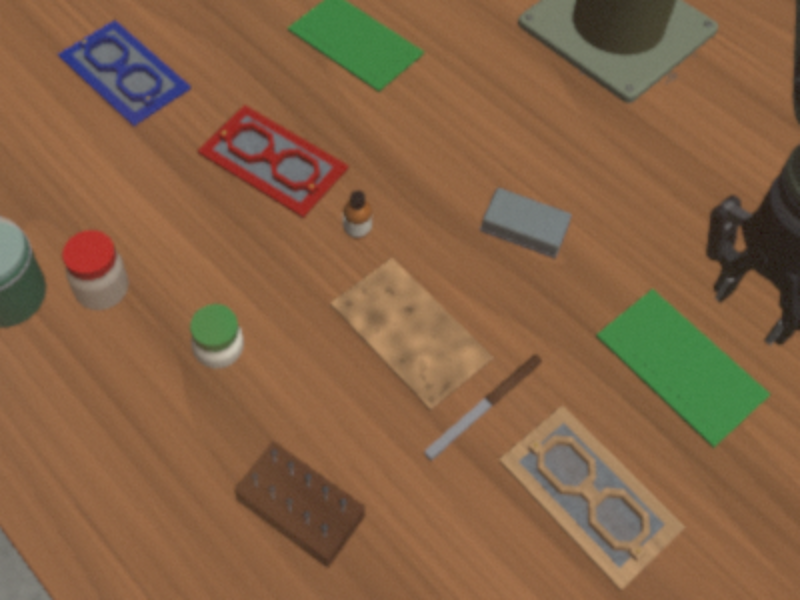

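View pics/t5.png

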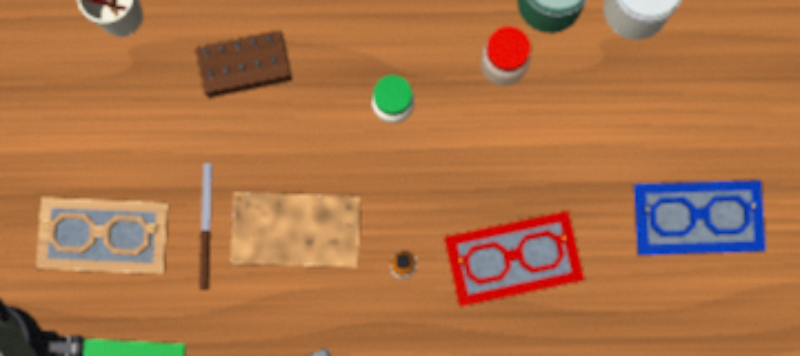

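All three frames lie centred and aligned on their own boards: pale at top-view crop (102,233), red (513,255) and blue (700,215). The offsets are about 1 to 1.5 mm and the gripper is clear, so I'm handing in.

```bash
python3 -c "from plant import *;print(sign_off())"
```

```text
the job is handed in; nothing more can be done
None
```

I moved all three frames to the boards of their own colour, each flat and about 1–1.5 mm off centre, and handed the job in at about 38 s; the bottle, file and jar looked undisturbed, and no verdict was returned.

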